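# Turn the printing block face up

### The arm

A 6-joint arm with a two-finger parallel gripper is mounted at the origin on the work surface. World frame = base frame: x ahead of the robot, y to its left, z up, the work surface at z = 0. Lengths are in m, angles in rad, forces in N, time in s.
With the tool pointing down it reaches from about 0.35 to 0.975 m from the base axis. Payload 7.1 kg.
Tool frame: the origin (TCP) lies midway between the tips of the shut fingers; the grasp point (between the pads) lies 19 mm behind it; z points along the fingers, y is the direction in which the jaws open and shut (so a half turn about z gives the same grasp; the last joint's range is limited). The gripper opens to 88 mm and grips with 3 to 60 N. Pads are 20 mm wide; open, the fingers measure 115 mm over their backs; the gripper's body (75 mm by 178 mm) begins 61 mm behind the grasp point.
Start: joints at [-1.263, 0.423, 1.63, -0, 1.089, -0.019], TCP at [0.201, -0.592, 0.201] pointing down, gripper open.
Joint ranges: [-3, 3], [-0.9, 2.11], [0.09, 2.58], [-1.31, 4.45], [0.11, 2.69], [-2.54, 2.54]. Speed limits (rad/s): [2.39, 2.39, 3.01, 3.14, 3.14, 3.14].

### API

Orientations are given as a unit quaternion [x, y, z, w].
In Python, from bench import bot gives the robot as it stands.
- The arm moves only by the tool drive_tool, never from a script. Its argument "rows" is a list of rows, each an object with "gripper": the closure, from 0 (fully open) to 1 (shut); "xyz": the shift along the tool's x, y, z in units of 0.75 m (1.0 is 0.75 m), a list of three; "twist": the turn, a rotation vector about the tool's x, y, z in units of pi rad (1.0 is pi rad), a list of three. A call has 1 to 12 rows; each row shifts and turns the commanded pose from where the row before left it, along the tool's axes as they then stand; what a row does not reach is not made up. A row lasts 1/12 s, in which the tool goes at most 41.7 mm and 7.16 degrees, less where a joint would pass 70% of its speed; a pose out of reach is approached as far as the arm can. A call with a number of a shift or a turn outside -1 to 1 is refused whole. A call with a gripper value outside its range is refused whole. The fingers move at their own pace and stop on an object; "squeeze" is the grip in N (left out, the last holds). Time passes only in rows, so rows that do not move let the fingers close. It gives the time, the measured TCP pose, the force and the opening at its end, in the units of the state.
- bot.read_state(): the state, without advancing time (a new reading comes with each control period).
- bot.get_image(name): name is "scene" or "side" or "wrist"; returns the picture (400x640x3 uint8, red, green, blue); there is no depth.
- bot.camera_params(name): a dict with "camera_matrix" (3x3 intrinsics, pixels), "R" (3x3) and "t" (3): a world point X has camera coordinates R X + t; the wrist camera has in their place "T_tool_cam" (4x4, takes a point from camera to tool coordinates, whose origin is the TCP and whose axes are the flange's). Camera axes: x right, y down, z forward; pixel columns grow to the right and rows downward; lengths in m; the calibration is good to about 2 mm. A picture is of the moment at which its call begins: read the wrist's pose just before it. camera_params takes no time and is no camera call.
- bot.close_job(): hands the job in, once; it reports no verdict.
Trained networks look in the newest picture that a camera, given by its name, has taken for a name from the list of things; names that differ only in an ending like _2 or _b are one class to them, and where a whole thing is asked for, a point or a joint stands for the part that bears it (a point fixed in the world has none). Each returns a list of dicts, best first, with "conf" (0 to 1); they miss things now and then, are a little off and sometimes report something else, mostly with a low value. They report only what shows in the picture. A call takes as long as a camera call. They do not tell look-alikes from the thing itself.
- bot.find_in(label, camera): "point" ([column, row] in pixels, amid what is visible of it).
- bot.mark_of(label, camera): "point" ([column, row] in pixels: a listed point, or the origin of a listed thing).
The state is a dict: "clock": time; "joint_positions": joint angles; "qvel": joint speeds; "effort": joint torques, N m; "ee_pos": TCP position; "tcp_rot": TCP orientation; "wrist_force": force on the tool from outside, world axes, zero at the start; "torque": the same for the moment, N m; "opening": opening from 0.0 (shut) to 1.0 (fully open).
Only numpy, scipy, OpenCV 4.12 (cv2) and the standard library are available. Lean on these libraries where they do the work, as an engineer would, in place of code of your own. Each camera call takes 0.05 s, during which the arm holds its last target.

### The job

Two printing blocks lie side by side on the sloping rest with their carved faces down. Turn the wider one over so that it lies flat on the cork mat, carved face up, and let it go there. You may let it tip over from its end on the mat, but do not let go of it in mid-air, and leave the narrow block where it is on the rest.

Things in the scene. Friction and masses are not known exactly. Their poses are not given: they have to be found in the camera images.
- block: The wider printing block: wooden slab, carved lino face, 60 (x) by 112 (y) by 22 mm (z), about 0.12 kg. Origin: centre of the carved face. z points from the carved face out through the plain back: upward at the start, straight down when turned over. y points down the slope to its lower end; its upper end overhangs the rib by 32 mm. Stood on its lower end and tipped on, it falls carved face up.
- rest: Fixed plywood rest: base 220 (x) by 130 (y) by 10 mm, origin at the centre of its underside, on the desk. Two ribs 30 mm wide at x = -70 and +70 mm slope down towards its +y at 40 degrees from level, with a 12 mm high stop at the foot (y = 43, z = 22 mm). A block lies on each rib, its lower end against the stop.
- narrow_block: Bystander on the rest's other rib: printing block 34 (x) by 112 (y) by 22 mm, also carved face down. Origin: centre of its carved face. Must stay where it is.
- mat: Cork mat fixed to the desk beyond the foot of the slope, 240 (x) by 260 (y) mm, 3 mm thick. Origin: centre of its underside, on the desk; top 3 mm above the desk.
Things that resemble listed ones, but are neither listed nor needed, are in the scene too. What is shaped like the block but blue is not meant.

How it is judged:
By the outcome, as a careful person would: the job done as asked, in the order asked, and still so for the second after the job is handed in, with the robot touching nothing.
It also fails if it takes over 35 s, if anything falls off the work surface, if the arm or the gripper's body presses on something with over 40 N, if the wrist force passes 120 N, or if a joint passes its speed limit or range.

## Working session

There is one attempt and no reset: what is moved stays moved. The work goes in short steps, Python scripts to look and compute and a tool call to move; the robot and the scene stay as the last step left them, time stands still between calls to the robot, and variables do not carry over. Pictures are saved under pics/ and viewed, and the job is handed in when it is done.

Besides the shell and the picture viewer there is one more tool, called after "Call:" as name([rows], argument=value, ...), one row to a line, values as JSON. drive_tool: Moves the arm, as the interface text tells. Its arguments: {"type":"object","properties":{"rows":{"type":"array"},"squeeze":{"type":"number"}},"required":["rows"]}

```bash
ls; mkdir -p pics
python3 - <<'E'
from bench import bot
import cv2, numpy as np
np.set_printoptions(precision=4,suppress=True)
print(bot.read_state())
for c in ["scene","side"]:
    im=bot.get_image(c); cv2.imwrite(f"pics/{c}0.png",im[:,:,::-1])
    p=bot.camera_params(c); print(c,p)
    for l in ["block","narrow_block","rest","mat"]:
        print(l,bot.mark_of(l,c)[:4])
print(bot.camera_params("wrist"))
E
```

```text
pics
{'clock': 0.0, 'joint_positions': array([-1.263 ,  0.4238,  1.6307,  0.    ,  1.0886, -0.019 ]), 'qvel': array([ 0.0002, -0.0014, -0.0003,  0.0004,  0.0028,  0.0007]), 'effort': array([ -0.0016, -54.4626, -27.3667,   0.0642,   0.0228,  -0.0001]), 'ee_pos': array([ 0.2005, -0.5913,  0.2   ]), 'tcp_rot': array([ 0.9867,  0.1627, -0.0001, -0.0008]), 'wrist_force': array([ 0.337 ,  0.446 , -0.4661]), 'torque': array([ 0.0115, -0.0462, -0.0262]), 'opening': 0.9978344806944962}
scene {'camera_matrix': array([[473.9619,   0.    , 317.6105],
       [  0.    , 473.9619, 196.0962],
       [  0.    ,   0.    ,   1.    ]]), 'R': array([[-0.645 ,  0.7642, -0.0041],
       [ 0.4808,  0.4016, -0.7795],
       [-0.594 , -0.5048, -0.6264]]), 't': array([ 0.5044, -0.1604,  1.3588])}
block [{'point': [291.2, 203.2], 'conf': 0.84}, {'point': [314.2, 309.6], 'conf': 0.78}, {'point': [290.6, 145.0], 'conf': 0.67}]
narrow_block [{'point': [336.6, 175.3], 'conf': 0.69}, {'point': [292.1, 203.7], 'conf': 0.69}]
rest [{'point': [315.0, 206.3], 'conf': 0.91}]
mat [{'point': [389.1, 253.4], 'conf': 0.75}]

[... 167 characters left out ...]
1476,  0.0178],
       [-0.0905, -0.6927, -0.7156],
       [ 0.118 ,  0.706 , -0.6983]]), 't': array([-0.647 ,  0.0036,  0.9105])}
block [{'point': [377.1, 166.9], 'conf': 0.95}, {'point': [317.7, 231.5], 'conf': 0.81}]
narrow_block [{'point': [239.3, 232.4], 'conf': 0.85}]
rest [{'point': [278.8, 255.2], 'conf': 0.72}]
mat [{'point': [281.6, 178.7], 'conf': 0.73}]
{'camera_matrix': array([[328.6136,   0.    , 314.5736],
       [  0.    , 328.6136, 202.563 ],
       [  0.    ,   0.    ,   1.    ]]), 'T_tool_cam': array([[ 0.0005, -0.9664, -0.2571,  0.0702],
       [ 1.    ,  0.0007, -0.0006,  0.0003],
       [ 0.0008, -0.2571,  0.9664, -0.1848],
       [ 0.    ,  0.    ,  0.    ,  1.    ]])}
```

View pics/scene0.png

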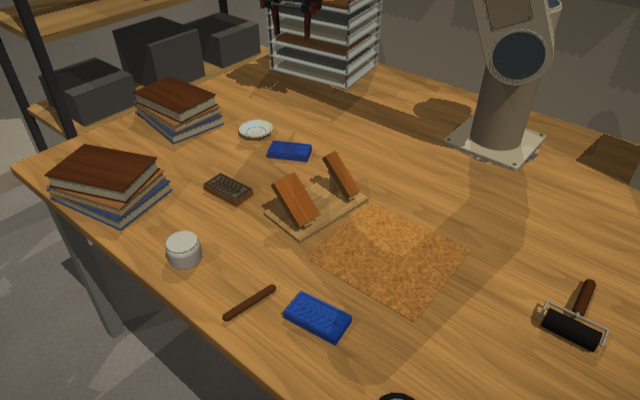

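View pics/side0.png

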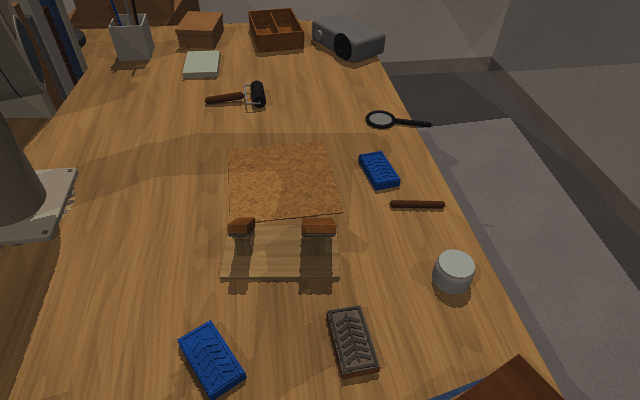

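Run:
```python
import cv2
a=cv2.imread("pics/scene0.png")[130:260,240:400]; cv2.imwrite("pics/scene0z.png",cv2.resize(a,None,fx=5,fy=4.6,interpolation=cv2.INTER_CUBIC))
a=cv2.imread("pics/side0.png")[190:300,200:360]; cv2.imwrite("pics/side0z.png",cv2.resize(a,None,fx=5,fy=5,interpolation=cv2.INTER_CUBIC))
```

```text
(no output)
```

View pics/scene0z.png

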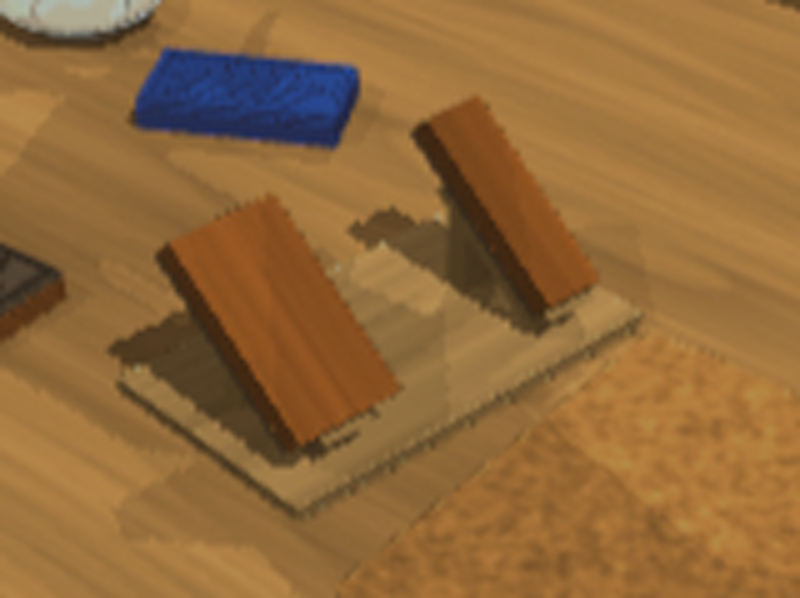

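View pics/side0z.png

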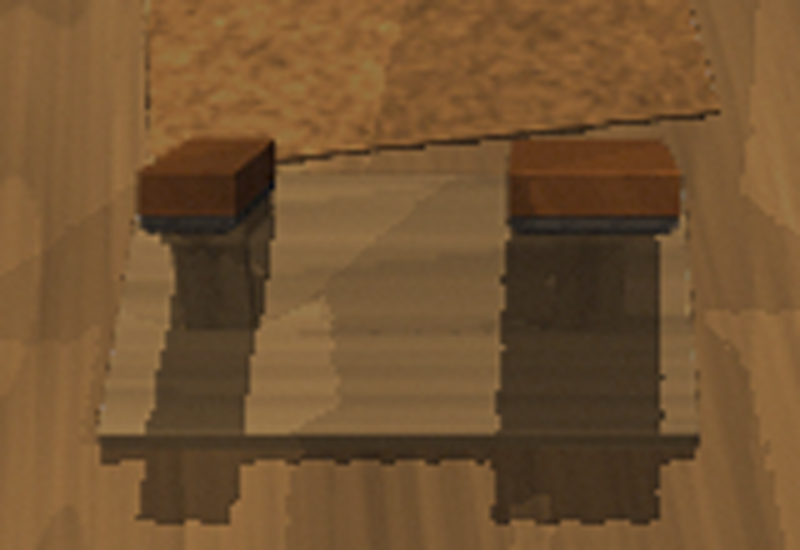

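```bash
cat > h.py <<'E'
from bench import bot
import cv2, numpy as np
from scipy.spatial.transform import Rotation as Ro
from scipy.optimize import least_squares
np.set_printoptions(precision=4,suppress=True)
def proj(c,X):
    p=bot.camera_params(c); q=(p['R']@np.atleast_2d(X).T).T+p['t']
    q=(p['camera_matrix']@q.T).T; return q[:,:2]/q[:,2:]
def Rz(a): return Ro.from_euler('z',a).as_matrix()
E
cat > fit.py <<'E'
from h import *
S=lambda u,v:(240+u/5,130+v/4.6)
D=lambda u,v:(200+u/5,190+v/5)
t=40*np.pi/180
Rb=np.array([[1,0,0],[0,np.cos(t),-np.sin(t)],[0,np.sin(t),np.cos(t)]]).T  # columns x,y,z
Rb=np.column_stack([[1,0,0],[0,np.cos(t),-np.sin(t)],[0,np.sin(t),np.cos(t)]])
rest=[('scene',(.11,.065,.01),S(300,505)),('scene',(.11,-.065,.01),S(120,380)),('scene',(-.11,.065,.01),S(640,312)),
('side',(.11,-.065,.01),D(698,437)),('side',(-.11,-.065,.01),D(100,437))]
def run(obs,f,x0):
    def r(p):
        return np.concatenate([(proj(c,f(p,np.array(X)))[0]-np.array(o)) for c,X,o in obs])
    s=least_squares(r,x0); print(s.x, "rms",np.sqrt(np.mean(s.fun**2)));print(s.fun.reshape(-1,2)); return s.x
pr=run(rest,lambda p,X:Rz(p[2])@X+np.array([p[0],p[1],0]),[.5,-.2,0])
e=.056;w=.03;h=.022
blk=[('scene',(w,-e,h),S(163,247)),('scene',(-w,-e,h),S(272,196)),('scene',(w,e,h),S(293,448)),('scene',(-w,e,h),S(402,385)),
('side',(-w,-e,h),D(512,177)),('side',(w,-e,h),D(680,177)),('side',(-w,-e,0),D(512,232)),('side',(w,-e,0),D(678,232))]
pb=run(blk,lambda p,X:Rz(p[3])@Rb@X+p[:3],[.5,-.2,.06,0])
w=.017
q=Rz(pr[2]).T@(pb[:3]-np.r_[pr[:2],0]); print("block in rest",q,"lower edge",q+Rb@[0,.056,0])
for c in ['side','scene']:
    pass
E
python3 fit.py
```

```text
[ 0.5531 -0.1975 -0.1223] rms 1.0452910535057183
[[-0.7259  0.2224]
 [-1.4638 -1.1172]
 [-0.0416 -1.2876]
 [ 0.3831 -1.8966]
 [-1.0698 -0.6409]]
[ 0.6235 -0.2062  0.0551 -0.1284] rms 0.706575566698569
[[ 0.0304 -0.5472]
 [-0.5928 -0.5173]
 [ 0.8622  0.0491]
 [-0.4749  1.3178]
 [-0.7025 -0.7856]
 [ 0.4126 -0.8649]
 [-0.6785  0.8559]
 [ 0.7595  0.7496]]
block in rest [ 0.0709 -0.0001  0.0551] lower edge [0.0709 0.0428 0.0191]
```

```bash
cat >> h.py <<'E'
def tilt(phi,yaw):
    # tool orientation: y along block x (world yaw), z in vertical plane at angle phi from block 'forward'
    f=np.array([-np.sin(yaw),np.cos(yaw),0]); u=np.array([0,0,1.])
    z=np.cos(phi)*f+np.sin(phi)*u; y=np.array([np.cos(yaw),np.sin(yaw),0]); x=np.cross(y,z)
    return np.column_stack([x,y,z])
def plan(p1,R1,n,p0=None,R0=None,show=True):
    s=bot.read_state()
    if p0 is None: p0=s['ee_pos']
    if R0 is None: R0=Ro.from_quat(s['tcp_rot']).as_matrix()
    rv=Ro.from_matrix(R0.T@R1).as_rotvec()/n
    R=R0.copy(); d=(np.array(p1)-p0)/n
    for i in range(n):
        t=R.T@d/.75; 
        if show: print(i,"xyz",t.round(4).tolist(),"twist",(rv/np.pi).round(4).tolist(), "mm",round(np.linalg.norm(d)*1e3,1),"deg",round(np.degrees(np.linalg.norm(rv)),2))
        R=R@Ro.from_rotvec(rv).as_matrix()
E
cat > m1.py <<'E'
from h import *
s=bot.read_state(); print(Ro.from_quat(s['tcp_rot']).as_matrix())
p0=s['ee_pos']
print(tilt(-np.pi/2,-.125))
plan([.58,-.40,.30],tilt(-np.pi/2,-.125),12)
E
python3 m1.py
python3 - <<'E'
from h import *
def ray(c,u,z):
    p=bot.camera_params(c); d=p['R'].T@np.linalg.solve(p['camera_matrix'],[*u,1]); o=-p['R'].T@p['t']
    return o+d*(z-o[2])/d[2]
print("mat scene",ray('scene',(389.1,253.4),0.003),"side",ray('side',(281.6,178.7),.003))
for u in [(310,258),(372,203),(471,251),(413,318)]: print(ray('scene',u,.003))
for u in [(227,150),(325,143),(342,212)]: print('s',ray('side',u,.003))
for u in [(353,340),(212,358),(380,170)]: print('obj',ray('side',u,.02))
print(ray('scene',(228,188),.02),ray('scene',(290,150),.02),ray('scene',(317,316),.02))
E
```

```text
[[ 0.9471  0.321  -0.    ]
 [ 0.321  -0.9471  0.0001]
 [ 0.     -0.0001 -1.    ]]
[[ 0.1247  0.9922  0.    ]
 [ 0.9922 -0.1247  0.    ]
 [ 0.      0.     -1.    ]]
0 xyz [0.0468, -0.0067, -0.011] twist [-0.0, -0.0, -0.0297] mm 36.4 deg 5.34
1 xyz [0.0472, -0.0023, -0.011] twist [-0.0, -0.0, -0.0297] mm 36.4 deg 5.34
2 xyz [0.0472, 0.0021, -0.011] twist [-0.0, -0.0, -0.0297] mm 36.4 deg 5.34
3 xyz [0.0468, 0.0065, -0.011] twist [-0.0, -0.0, -0.0297] mm 36.4 deg 5.34
4 xyz [0.046, 0.0108, -0.011] twist [-0.0, -0.0, -0.0297] mm 36.4 deg 5.34
5 xyz [0.0448, 0.0151, -0.011] twist [-0.0, -0.0, -0.0297] mm 36.4 deg 5.34
6 xyz [0.0432, 0.0192, -0.011] twist [-0.0, -0.0, -0.0297] mm 36.4 deg 5.34
7 xyz [0.0412, 0.0231, -0.011] twist [-0.0, -0.0, -0.0297] mm 36.4 deg 5.34
8 xyz [0.0389, 0.0268, -0.011] twist [-0.0, -0.0, -0.0297] mm 36.4 deg 5.34
9 xyz [0.0362, 0.0303, -0.011] twist [-0.0, -0.0, -0.0297] mm 36.4 deg 5.34
10 xyz [0.0332, 0.0336, -0.011] twist [-0.0, -0.0, -0.0297] mm 36.4 deg 5.34
11 xyz [0.0299, 0.0365, -0.011] twist [-0.0, -0.0, -0.0297] mm 36.4 deg 5.34
mat scene [0.573 0.022 0.003] side [0.573  0.0163 0.003 ]
[ 0.6908 -0.0979  0.003 ]
[ 0.4585 -0.1025  0.003 ]
[0.4551 0.1518 0.003 ]
[0.6838 0.1478 0.003 ]
s [0.4491 0.1414 0.003 ]
s [0.6941 0.1403 0.003 ]
s [ 0.6905 -0.1079  0.003 ]
obj [ 0.6498 -0.4094  0.02  ]
obj [ 0.4293 -0.4088  0.02  ]
obj [ 0.7989 -0.0017  0.02  ]
[ 0.6541 -0.3941  0.02  ] [ 0.4334 -0.3923  0.02  ] [0.8041 0.0173 0.02  ]
```

Call:
drive_tool([
  {"gripper": 0, "xyz": [0.047, -0.007, -0.011], "twist": [0, 0, -0.03]},
  {"gripper": 0, "xyz": [0.047, -0.002, -0.011], "twist": [0, 0, -0.03]},
  {"gripper": 0, "xyz": [0.047, 0.002, -0.011], "twist": [0, 0, -0.03]},
  {"gripper": 0, "xyz": [0.047, 0.0065, -0.011], "twist": [0, 0, -0.03]},
  {"gripper": 0, "xyz": [0.046, 0.011, -0.011], "twist": [0, 0, -0.03]},
  {"gripper": 0, "xyz": [0.045, 0.015, -0.011], "twist": [0, 0, -0.03]},
  {"gripper": 0, "xyz": [0.043, 0.019, -0.011], "twist": [0, 0, -0.03]},
  {"gripper": 0, "xyz": [0.041, 0.023, -0.011], "twist": [0, 0, -0.03]},
])

```text
clock: 1.17
ee_pos: [0.4544, -0.4619, 0.2674]
tcp_rot: [0.856, 0.516, 0.0, 0.0]
wrist_force: [0.3, -1.4, -0.0]
opening: 1.004
```

```bash
cat >> h.py <<'E'
import json
def log():
    s=bot.read_state(); r=dict(t=s['clock'],q=s['joint_positions'].tolist(),p=s['ee_pos'].tolist(),r=s['tcp_rot'].tolist())
    open('log.jsonl','a').write(json.dumps(r)+'\n'); print(s['clock'],s['joint_positions'],s['ee_pos'],s['tcp_rot'],s['wrist_force'],s['opening'])
E
python3 - <<'E'
from h import *
log()
plan([.58,-.40,.30],tilt(np.radians(-50),-.125),8)
E
```

```text
1.1667 [-0.8119  0.3933  1.5148 -0.      1.2333 -0.3266] [ 0.4544 -0.4619  0.2674] [0.8563 0.5165 0.     0.0001] [ 0.2726 -1.3883 -0.0395] 1.003907545636736
0 xyz [0.0189, 0.0137, -0.0054] twist [0.005, 0.0275, -0.0137] mm 18.0 deg 5.6
1 xyz [0.0187, 0.0144, -0.004] twist [0.005, 0.0275, -0.0137] mm 18.0 deg 5.6
2 xyz [0.0183, 0.0152, -0.0027] twist [0.005, 0.0275, -0.0137] mm 18.0 deg 5.6
3 xyz [0.0178, 0.0159, -0.0014] twist [0.005, 0.0275, -0.0137] mm 18.0 deg 5.6
4 xyz [0.0172, 0.0167, -0.0001] twist [0.005, 0.0275, -0.0137] mm 18.0 deg 5.6
5 xyz [0.0164, 0.0174, 0.0011] twist [0.005, 0.0275, -0.0137] mm 18.0 deg 5.6
6 xyz [0.0155, 0.0181, 0.0022] twist [0.005, 0.0275, -0.0137] mm 18.0 deg 5.6
7 xyz [0.0145, 0.0188, 0.0032] twist [0.005, 0.0275, -0.0137] mm 18.0 deg 5.6
```

Call:
drive_tool([
  {"gripper": 0, "xyz": [0.019, 0.0137, -0.0054], "twist": [0.005, 0.0275, -0.0137]},
  {"gripper": 0, "xyz": [0.0187, 0.0144, -0.004], "twist": [0.005, 0.0275, -0.0137]},
  {"gripper": 0, "xyz": [0.0183, 0.0152, -0.0027], "twist": [0.005, 0.0275, -0.0137]},
  {"gripper": 0, "xyz": [0.0178, 0.0159, -0.0014], "twist": [0.005, 0.0275, -0.0137]},
])

```text
clock: 1.5
ee_pos: [0.517, -0.4317, 0.2843]
tcp_rot: [0.796, 0.579, 0.133, -0.116]
wrist_force: [-1.0, 0.2, 0.1]
opening: 0.999
```

```bash
python3 -c "
from h import *
log()"
```

```text
1.5 [-0.8523  0.5316  1.3059  0.2852  1.5198 -0.5855] [ 0.517  -0.4317  0.2843] [ 0.7959  0.5792  0.1329 -0.1157] [-1.039   0.1629  0.1162] 0.99935654221022
```

Call:
drive_tool([
  {"gripper": 0, "xyz": [0.0172, 0.0167, 0], "twist": [0.005, 0.0275, -0.0137]},
  {"gripper": 0, "xyz": [0.0164, 0.0174, 0.0011], "twist": [0.005, 0.0275, -0.0137]},
  {"gripper": 0, "xyz": [0.0155, 0.018, 0.002], "twist": [0.005, 0.0275, -0.0137]},
  {"gripper": 0, "xyz": [0.0145, 0.019, 0.003], "twist": [0.005, 0.0275, -0.0137]},
  {"gripper": 0, "xyz": [0, 0, 0], "twist": [0, 0, 0]},
])

```text
clock: 1.92
ee_pos: [0.58, -0.4017, 0.2963]
tcp_rot: [0.705, 0.619, 0.259, -0.228]
wrist_force: [-0.8, -0.0, -0.3]
opening: 0.998
```

Run:
```python
from h import *
s=bot.read_state()
open('log.jsonl','a').write(json.dumps(dict(t=0,q=[-1.263 ,  0.4238,  1.6307,  0.    ,  1.0886, -0.019],p=[ 0.2005, -0.5913,  0.2],r=[ 0.9867,  0.1627, -0.0001, -0.0008]))+'\n')
log(); print(Ro.from_quat(s['tcp_rot']).as_matrix())
im=bot.get_image('side'); cv2.imwrite('pics/side1.png',im[:,:,::-1])
```

```text
1.9167 [-0.8527  0.7223  1.0785  0.5232  1.8183 -0.7178] [ 0.58   -0.4017  0.2963] [ 0.7054  0.6191  0.2586 -0.2285] [-0.847  -0.0022 -0.2677] 0.9983715800542506
[[ 0.0996  0.9917  0.0819]
 [ 0.7553 -0.1289  0.6425]
 [ 0.6477 -0.0021 -0.7619]]
```

View pics/side1.png

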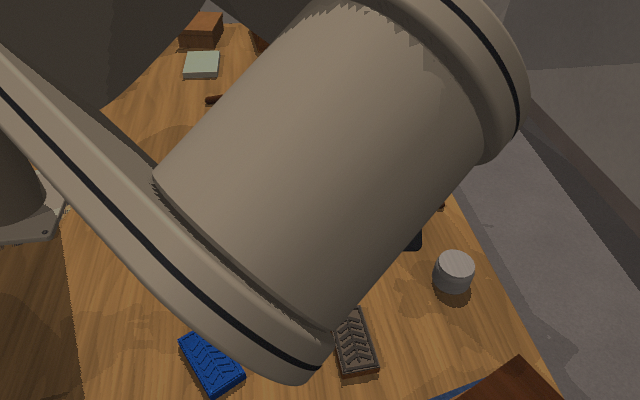

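```bash
cat > kin.py <<'E'
from h import *
L=[json.loads(l) for l in open('log.jsonl')]
Ry=lambda a:Ro.from_euler('y',a).as_matrix()
def Rs(q):
    A=Rz(q[0]);B=A@Ry(q[1]);C=B@Ry(q[2]);D=C@Rz(q[3]);E=D@Ry(q[4]);F=E@Rz(q[5]);return A,B,C,D,E,F
Cs=[]
for d in L: Cs.append(Rs(d['q'])[5].T@Ro.from_quat(d['r']).as_matrix())
Cst=Ro.from_matrix(Cs).mean().as_matrix()
def cols(q):
    A,B,C,D,E,F=Rs(q)
    # a1,h ; upper z ; forearm x,z ; lateral y (shoulder) ; tool z
    return np.column_stack([A[:,0],[0,0,1],B[:,2],C[:,0],C[:,2],E[:,0],E[:,2]])
M=np.vstack([cols(d['q']) for d in L]); y=np.concatenate([d['p'] for d in L])
# weak regularised towards guess
x0=np.array([0,.3,.5,0,.5,0,.35]); lam=1e-3
par=x0+np.linalg.solve(M.T@M+lam**2*np.eye(7),M.T@(y-M@x0))
def fk(q): return cols(q)@par, Rs(q)[5]@Cst
if __name__=="__main__":
    for c in Cs: print(np.degrees(Ro.from_matrix(c).magnitude()), c.round(3).tolist())
    print(par, "res mm",((M@par-y)*1e3).round(1))
    print(np.linalg.svd(M)[1])
E
python3 kin.py
```

```text
90.0 [[0.0, -1.0, -0.0], [1.0, 0.0, 0.0], [-0.0, -0.0, 1.0]]
90.0 [[-0.0, -1.0, -0.0], [1.0, 0.0, 0.0], [-0.0, -0.0, 1.0]]
89.99720671192622 [[0.0, -1.0, 0.0], [1.0, 0.0, 0.0], [-0.0, 0.0, 1.0]]
90.0 [[0.0, -1.0, 0.0], [1.0, 0.0, 0.0], [-0.0, -0.0, 1.0]]
[-0.0019  0.3046  0.6088  0.0849  0.478   0.0071  0.3618] res mm [ -8.9  -7.9  -0.5  -2.7  -1.9  -0.6 -11.3  -3.9   0.3   1.8   0.8   0.8]
[3.9498 3.4358 0.6146 0.4003 0.2189 0.0674 0.0656]
```

```bash
sed -i 's/E\[:,0\],E\[:,2\]\])/E[:,0],E[:,2],A[:,1],D[:,1],D[:,0]])/; s/0,.35\])/0,.35,0,0,0])/; s/np.eye(7)/np.eye(10)/' kin.py; python3 kin.py | tail -3
```

```text
[ 0.0004  0.3127  0.5615  0.0764  0.4852  0.0001  0.3305  0.0124 -0.0004
  0.0009] res mm [ 0.  0.  0. -0. -0. -0. -0. -0. -0.  0.  0.  0.]
[4.4014 3.4492 2.8288 0.5284 0.5156 0.4147 0.0751 0.0663 0.0312 0.0061]
```

```bash
cat > ik.py <<'E'
from kin import *
lo=np.array([-3,-.9,.09,-1.31,.11,-2.54])+.03;hi=np.array([3,2.11,2.58,4.45,2.69,2.54])-.03
def ik(p,R,q0):
    def f(q):
        pp,RR=fk(q); return np.r_[(pp-p)*5,Ro.from_matrix(RR.T@R).as_rotvec(),1e-4*(q-q0)]
    s=least_squares(f,np.clip(q0,lo+1e-3,hi-1e-3),bounds=(lo,hi)); pp,RR=fk(s.x)
    return s.x,np.linalg.norm(pp-p)*1e3,np.degrees(np.linalg.norm(Ro.from_matrix(RR.T@R).as_rotvec()))
YB=-.1255
PB=np.array([.6225,-.2060,.0570])   # block face centre
RB=Rz(YB)@np.column_stack([[1,0,0],[0,np.cos(np.radians(40)),-np.sin(np.radians(40))],[0,np.sin(np.radians(40)),np.cos(np.radians(40))]])
def T_tool_in_block(delta,yg):  # delta deg: tool at phi=-40+delta at start; yg grasp along y_b
    R=RB.T@tilt(np.radians(-40+delta),YB); g=np.array([0,yg,.011]); return R, g+R@[0,0,.019]
E
cat > t.py <<'E'
from ik import *
qn=bot.read_state()['joint_positions']
for delta in (0,15,25,35):
    Rt,pt=T_tool_in_block(delta,-.038)
    q,e,a=ik(PB+RB@pt,RB@Rt,qn); print("start",delta,q,round(e,1),round(a,1))
    qq=q
    for yaw in (-.125,.3,.7):
      qq=q
      for th in (-40,-60,-80,-100,-120,-130,-140,-150,-160,-165):  # y_b angle
        t=np.radians(-th)
        R=Rz(yaw)@np.column_stack([[1,0,0],[0,np.cos(t),-np.sin(t)],[0,np.sin(t),np.cos(t)]])
        lowedge=np.array([.57,-.04,.003])+ (np.array([0,0,.05]) if th>-90 else 0)
        o=lowedge-R@[0,.056,0 if th>-90 else .022]
        qq,e,a=ik(o+R@pt,R@Rt,qq); 
        if th<=-120 or e>2: print("   ",yaw,th,qq,round(e,1),round(a,1))
E
python3 t.py
```

```text
start 0 [-0.684   0.8878  1.3999  0.713   1.4542 -0.8715] 0.0 0.0
    -0.125 -120 [ 0.2313  0.637   1.7439 -0.5748  1.039   0.7233] 0.0 0.0
    -0.125 -130 [ 0.3184  0.7225  1.6912 -0.6817  1.1718  0.8603] 0.0 0.0
    -0.125 -140 [ 0.3886  0.8221  1.6291 -0.7618  1.312   0.9597] 0.0 0.0
    -0.125 -150 [ 0.4423  0.9316  1.5595 -0.8262  1.4545  1.0307] 0.0 0.0
    -0.125 -160 [ 0.4803  1.0471  1.4846 -0.8836  1.5967  1.0802] 0.0 0.0
    -0.125 -165 [ 0.4937  1.1062  1.4457 -0.9117  1.6674  1.0983] 0.0 0.0
    0.3 -120 [ 0.2534  0.5547  1.9272 -0.7727  0.7974  0.5441] 0.0 0.0
    0.3 -130 [ 0.3641  0.6276  1.928  -0.9509  0.9078  0.7952] 0.0 0.0
    0.3 -140 [ 0.459   0.7245  1.9098 -1.0657  1.0438  0.9825] 0.0 0.0
    0.3 -150 [ 0.5347  0.8386  1.8737 -1.136   1.1909  1.1198] 0.0 0.0
    0.3 -160 [ 0.5897  0.9634  1.8216 -1.1801  1.342   1.2202] 0.0 0.0
    0.3 -165 [ 0.6093  1.028   1.7904 -1.1969  1.4182  1.2597] 0.0 0.0
    0.7 -120 [ 0.2127  0.4841  2.0893 -1.0244  0.5434  0.404 ] 0.0 0.0
    0.7 -130 [ 0.3304  0.5452  2.1205 -1.28    0.6675  0.7628] 2.1 1.9
    0.7 -140 [ 0.4435 
[... 3659 characters left out ...]
140 [ 0.1642  0.5348  1.9163 -0.4111  0.6966  0.1822] 0.0 0.0
    0.3 -150 [ 0.2803  0.5868  1.9302 -0.6794  0.7376  0.517 ] 0.0 0.0
    0.3 -160 [ 0.3846  0.666   1.9254 -0.883   0.8326  0.7894] 0.0 0.0
    0.3 -165 [ 0.4308  0.7141  1.916  -0.958   0.8932  0.8983] 0.0 0.0
    0.7 -120 [-0.0782  0.5192  1.8449  0.0834  0.8405 -0.8358] 0.0 0.0
    0.7 -130 [ 0.0168  0.4824  1.9472 -0.1105  0.6598 -0.5976] 0.0 0.0
    0.7 -140 [ 0.1247  0.4795  2.0356 -0.4477  0.5255 -0.1975] 0.0 0.0
    0.7 -150 [ 0.2407  0.5165  2.1055 -0.9219  0.4955  0.3598] 0.0 0.0
    0.7 -160 [ 0.3558  0.5927  2.1413 -1.28    0.5955  0.8202] 0.9 0.8
    0.7 -165 [ 0.4088  0.6367  2.1186 -1.28    0.6836  0.878 ] 4.1 3.7
```

```bash
cat > g.py <<'E'
from ik import *
DEL=15;YG=-.03
Rt,pt=T_tool_in_block(DEL,YG)
G=PB+RB@pt; RG=RB@Rt
E
python3 - <<'E'
from g import *
def ray(c,u,z):
    p=bot.camera_params(c); d=p['R'].T@np.linalg.solve(p['camera_matrix'],[*u,1]); o=-p['R'].T@p['t']
    return o+d*(z-o[2])/d[2]
print("books",ray('scene',(222,128),0),ray('scene',(190,140),0),ray('scene',(178,80),.06),ray('scene',(170,190),0),"dish",ray('scene',(255,130),.01))
P=G-.13*RG[:,2]; print("G",G,"pre",P)
q,e,a=ik(P,RG,bot.read_state()['joint_positions']); print(q,e,a)
A,B,C,D,E,F=Rs(q); print("wrist c",P-.3305*RG[:,2])
plan(P,RG,6)
E
```

```text
books [ 0.4539 -0.6513  0.    ] [ 0.5576 -0.6708  0.    ] [ 0.4067 -0.9097  0.06  ] [ 0.7368 -0.5207  0.    ] dish [ 0.4099 -0.5542  0.01  ]
G [ 0.6227 -0.2047  0.0767] pre [ 0.6079 -0.3216  0.1316]
[-0.8411  1.025   1.1325  0.7875  1.8351 -0.8617] 1.9949447394956115e-07 2.0034025433776408e-07
wrist c [ 0.5704 -0.6188  0.2713]
0 xyz [-0.0094, 0.0041, 0.04] twist [0.0001, 0.0231, -0.0003] mm 31.0 deg 4.15
1 xyz [-0.0123, 0.0041, 0.0392] twist [0.0001, 0.0231, -0.0003] mm 31.0 deg 4.15
2 xyz [-0.0151, 0.0042, 0.0382] twist [0.0001, 0.0231, -0.0003] mm 31.0 deg 4.15
3 xyz [-0.0178, 0.0042, 0.037] twist [0.0001, 0.0231, -0.0003] mm 31.0 deg 4.15
4 xyz [-0.0205, 0.0041, 0.0356] twist [0.0001, 0.0231, -0.0003] mm 31.0 deg 4.15
5 xyz [-0.023, 0.0041, 0.0341] twist [0.0001, 0.0231, -0.0003] mm 31.0 deg 4.15
```

Call:
drive_tool([
  {"gripper": 0, "xyz": [-0.0094, 0.0041, 0.04], "twist": [0, 0.0231, 0]},
  {"gripper": 0, "xyz": [-0.0123, 0.0041, 0.0392], "twist": [0, 0.0231, 0]},
  {"gripper": 0, "xyz": [-0.0151, 0.0042, 0.0382], "twist": [0, 0.0231, 0]},
  {"gripper": 0, "xyz": [-0.0178, 0.0042, 0.037], "twist": [0, 0.0231, 0]},
  {"gripper": 0, "xyz": [-0.0205, 0.0041, 0.0356], "twist": [0, 0.0231, 0]},
  {"gripper": 0, "xyz": [-0.023, 0.0041, 0.034], "twist": [0, 0.0231, 0]},
  {"gripper": 0, "xyz": [0, 0, 0], "twist": [0, 0, 0]},
])

```text
clock: 2.55
ee_pos: [0.6045, -0.3172, 0.1249]
tcp_rot: [0.635, 0.551, 0.403, -0.362]
wrist_force: [-1.2, 1.7, -2.0]
opening: 0.997
```

Run:
```python
from g import *
log(); s=bot.read_state()
W=bot.get_image('wrist'); 
p=bot.camera_params('wrist'); K=p['camera_matrix'];T=np.eye(4);T[:3,:3]=Ro.from_quat(s['tcp_rot']).as_matrix();T[:3,3]=s['ee_pos'];T=T@p['T_tool_cam']
im=W[:,:,::-1].copy()
for z in(0,.022):
  pts=[]
  for sx,sy in((-1,-1),(1,-1),(1,1),(-1,1)):
    X=PB+RB@[.03*sx,.056*sy,z]; c=T[:3,:3].T@(X-T[:3,3]); u=K@c; pts.append(u[:2]/u[2])
  cv2.polylines(im,[np.int32(np.round(pts))],True,(0,255,0) if z else (255,255,0),1)
cv2.imwrite('pics/w1.png',im)
im=bot.get_image('scene'); cv2.imwrite('pics/scene1.png',im[:,:,::-1])
```

```text
2.55 [-0.8413  1.0309  1.1449  0.7886  1.83   -0.8582] [ 0.6045 -0.3172  0.1249] [ 0.6349  0.5515  0.4025 -0.3615] [-1.1551  1.6927 -1.9838] 0.9972148296549681
```

View pics/w1.png

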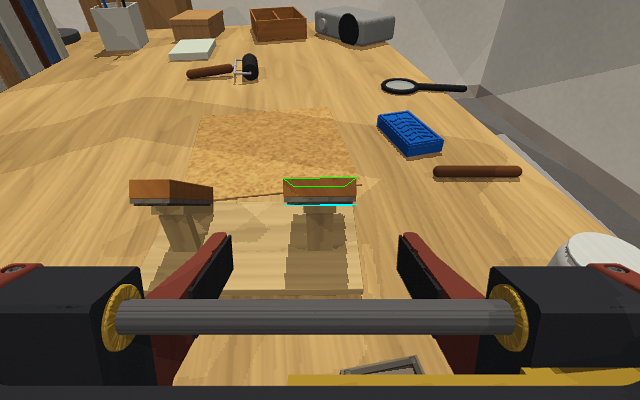

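View pics/scene1.png

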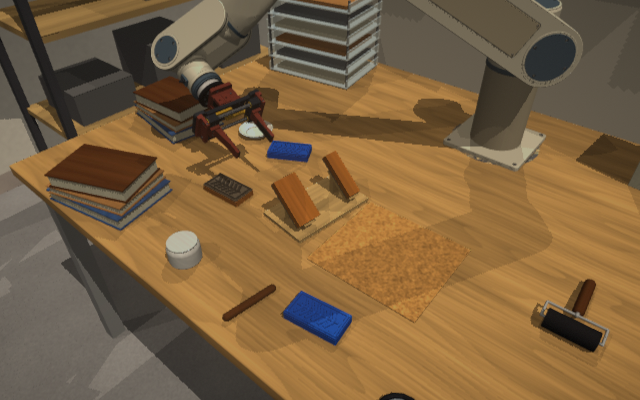

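Run:
```python
from g import *
plan(G,RG,4)
```

```text
0 xyz [-0.0006, 0.0001, 0.0435] twist [0.0002, 0.0001, -0.0004] mm 32.6 deg 0.09
1 xyz [-0.0006, 0.0002, 0.0435] twist [0.0002, 0.0001, -0.0004] mm 32.6 deg 0.09
2 xyz [-0.0006, 0.0002, 0.0435] twist [0.0002, 0.0001, -0.0004] mm 32.6 deg 0.09
3 xyz [-0.0006, 0.0002, 0.0435] twist [0.0002, 0.0001, -0.0004] mm 32.6 deg 0.09
```

Call:
drive_tool([
  {"gripper": 0, "xyz": [-0.0006, 0.0001, 0.0435], "twist": [0, 0, 0]},
  {"gripper": 0, "xyz": [-0.0006, 0.0001, 0.0435], "twist": [0, 0, 0]},
  {"gripper": 0, "xyz": [-0.0006, 0.0001, 0.04], "twist": [0, 0, 0]},
  {"gripper": 0, "xyz": [-0.0006, 0.0001, 0.025], "twist": [0, 0, 0]},
  {"gripper": 0, "xyz": [-0.0003, 0.0001, 0.015], "twist": [0, 0, 0]},
  {"gripper": 0, "xyz": [0, 0, 0.006], "twist": [0, 0, 0]},
  {"gripper": 0, "xyz": [0, 0, 0], "twist": [0, 0, 0]},
])

```text
clock: 3.23
ee_pos: [0.6248, -0.2067, 0.0805]
tcp_rot: [0.634, 0.558, 0.404, -0.352]
wrist_force: [-0.6, -0.1, 0.2]
opening: 0.998
```

Run:
```python
from g import *
log(); print(G)
for c in ['wrist','scene']:
    im=bot.get_image(c); cv2.imwrite(f'pics/{c}2.png',im[:,:,::-1])
```

```text
3.2333 [-0.7264  1.0072  1.3279  0.8502  1.642  -0.9318] [ 0.6248 -0.2067  0.0805] [ 0.634   0.5577  0.4037 -0.3523] [-0.6244 -0.0932  0.2155] 0.998376169561762
[ 0.6227 -0.2047  0.0767]
```

View pics/wrist2.png

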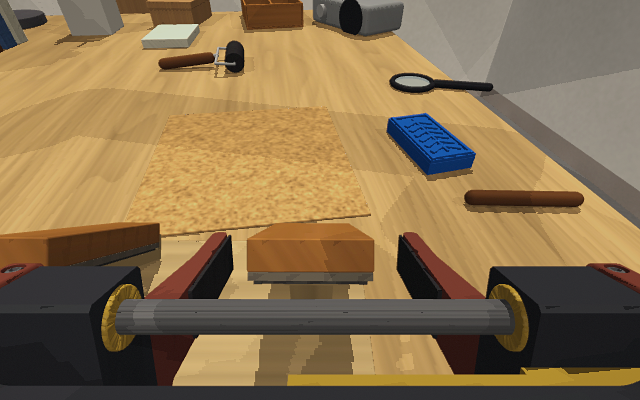

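View pics/scene2.png

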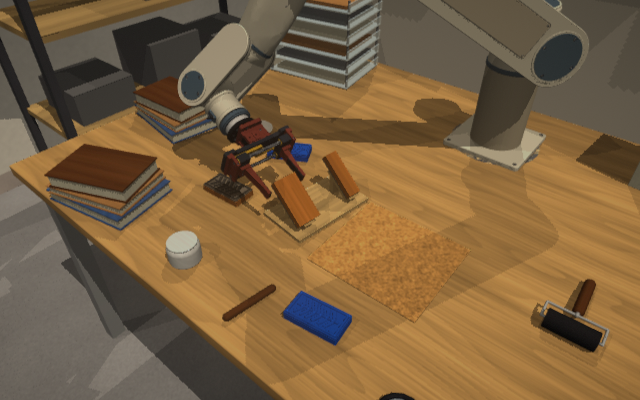

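Call:
drive_tool([
  {"gripper": 0, "xyz": [-0.0035, -0.003, 0.004], "twist": [0, 0, 0]},
  {"gripper": 0.5, "xyz": [0, 0, 0], "twist": [0, 0, 0]},
  {"gripper": 0.5, "xyz": [0, 0, 0], "twist": [0, 0, 0]},
  {"gripper": 0.5, "xyz": [0, 0, 0], "twist": [0, 0, 0]},
  {"gripper": 0.5, "xyz": [0, 0, 0], "twist": [0, 0, 0]},
  {"gripper": 0.5, "xyz": [0, 0, 0], "twist": [0, 0, 0]},
  {"gripper": 0.5, "xyz": [0, 0, 0], "twist": [0, 0, 0]},
], squeeze=25)

```text
clock: 3.92
ee_pos: [0.6218, -0.2043, 0.0741]
tcp_rot: [0.634, 0.556, 0.404, -0.354]
wrist_force: [-0.3, -0.9, -0.4]
opening: 0.678
```

Run:
```python
from g import *
log()
for c in ['wrist']:
    im=bot.get_image(c); cv2.imwrite(f'pics/{c}3.png',im[:,:,::-1])
```

```text
3.9167 [-0.7269  1.014   1.335   0.8504  1.6361 -0.9388] [ 0.6218 -0.2043  0.0741] [ 0.6342  0.5561  0.4038 -0.3542] [-0.2933 -0.8532 -0.3675] 0.678373825303372
```

View pics/wrist3.png

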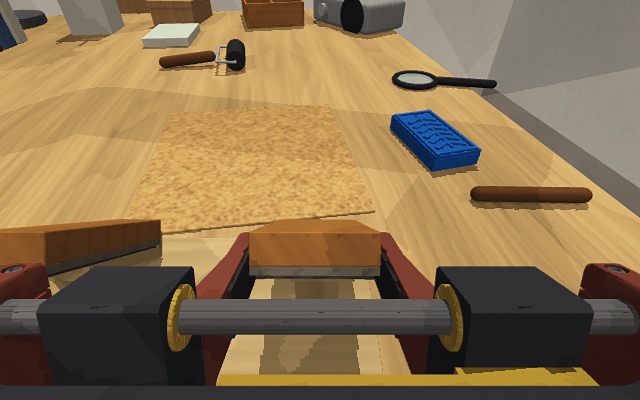

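```bash
cat > traj.py <<'E'
from g import *
s=bot.read_state()
import os
if not os.path.exists('grasp.json'):
    json.dump(dict(p=s['ee_pos'].tolist(),r=s['tcp_rot'].tolist()),open('grasp.json','w'))
g=json.load(open('grasp.json'))
Rgt=Ro.from_quat(g['r']).as_matrix()
Rt=RB.T@Rgt; pt=RB.T@(np.array(g['p'])-PB)
REF=np.array([0,.056,.022])
def Rblk(th,yaw=YB):
    t=np.radians(-th); return Rz(yaw)@np.column_stack([[1,0,0],[0,np.cos(t),-np.sin(t)],[0,np.sin(t),np.cos(t)]])
def block_now():
    s=bot.read_state();R=Ro.from_quat(s['tcp_rot']).as_matrix(); Rb=R@Rt.T; o=s['ee_pos']-Rb@pt
    return Rb,o
def th_of(Rb): return np.degrees(np.arctan2(Rb[2,1], Rb[:2,1]@np.array([-np.sin(YB),np.cos(YB)])))
def rows(keys):
    # keys: list of (n, th, ref xyz)
    Rb,o=block_now(); th=th_of(Rb); th = th-360 if th>90 else th; ref=o+Rb@REF; print("now th",th,"ref",ref)
    q=bot.read_state()['joint_positions']; pr=bot.read_state()['ee_pos'];Rr=Ro.from_quat(bot.read_state()['tcp_rot']).as_matrix()
    mx=np.array([2.39,2.39,3.01,3.14,3.14,3.14])*.7/12; k=0
    for n,t1,r1 in keys:
        for i in range(1,n+1):
            a=i/n; R=Rblk(th+(t1-th)*a); r=ref+(np.array(r1)-ref)*a
            o=r-R@REF; p=o+R@pt; Rn=R@Rt
            d=Rr.T@(p-pr)/.75; w=Ro.from_matrix(Rr.T@Rn).as_rotvec()/np.pi
            qn,e,aa=ik(p,Rn,q)
            low=min((o+R@[sx*.03,sy*.056,z])[2] for sx in(-1,1) for sy in(-1,1) for z in(0,.022))
            print(k,json.dumps(dict(gripper=.5,xyz=d.round(4).tolist(),twist=w.round(4).tolist())),"mm",round(np.linalg.norm(p-pr)*1e3),"deg",round(180*np.linalg.norm(w),1),"jr",round(np.max(np.abs(qn-q)/mx),2),"e",round(e,1),"z",round(low,3))
            q,pr,Rr=qn,p,Rn;k+=1
        th,ref=t1,np.array(r1)
E
python3 - <<'E'
from traj import *
Rb,o=block_now(); ref=o+Rb@REF
rows([(4,-40,ref+[0,0,.12]),(8,-70,[.60,-.10,.12]),(8,-100,[.575,-.04,.06]),(14,-165,[.57,-.04,.010])])
E
```

```text
now th -40.0 ref [ 0.6296 -0.1494  0.0379]
0 {"gripper": 0.5, "xyz": [0.0362, -0.0, -0.0169], "twist": [-0.0, 0.0, 0.0]} mm 30 deg 0.0 jr 0.31 e 0.0 z 0.051
1 {"gripper": 0.5, "xyz": [0.0362, -0.0, -0.0169], "twist": [0.0, 0.0, 0.0]} mm 30 deg 0.0 jr 0.3 e 0.0 z 0.081
2 {"gripper": 0.5, "xyz": [0.0362, -0.0, -0.0169], "twist": [0.0, 0.0, 0.0]} mm 30 deg 0.0 jr 0.29 e 0.0 z 0.111
3 {"gripper": 0.5, "xyz": [0.0362, -0.0, -0.0169], "twist": [0.0, 0.0, 0.0]} mm 30 deg 0.0 jr 0.28 e 0.0 z 0.141
4 {"gripper": 0.5, "xyz": [0.0031, -0.006, 0.0105], "twist": [-0.0, -0.0208, -0.0001]} mm 9 deg 3.8 jr 0.3 e 0.0 z 0.137
5 {"gripper": 0.5, "xyz": [0.0038, -0.006, 0.0106], "twist": [-0.0, -0.0208, -0.0001]} mm 10 deg 3.7 jr 0.3 e 0.0 z 0.134
6 {"gripper": 0.5, "xyz": [0.0044, -0.006, 0.0107], "twist": [-0.0, -0.0208, -0.0001]} mm 10 deg 3.7 jr 0.31 e 0.0 z 0.13
7 {"gripper": 0.5, "xyz": [0.0051, -0.006, 0.0108], "twist": [-0.0, -0.0208, -0.0001]} mm 10 deg 3.7 jr 0.31 e 0.0 z 0.126
8 {"gripper": 0.5, "xyz": [0.0057, -0.006, 0.0108], "twist": [-0.0, -0.0208, -0.0001]} mm 10 deg 3.7 jr 0.31 e 0.0 z 
[... 2446 characters left out ...]
t": [-0.0001, -0.0258, -0.0001]} mm 8 deg 4.6 jr 0.36 e 0.0 z 0.028
29 {"gripper": 0.5, "xyz": [0.0098, -0.0005, 0.0052], "twist": [-0.0001, -0.0258, -0.0001]} mm 8 deg 4.6 jr 0.35 e 0.0 z 0.024
30 {"gripper": 0.5, "xyz": [0.0101, -0.0005, 0.0049], "twist": [-0.0001, -0.0258, -0.0001]} mm 8 deg 4.6 jr 0.37 e 0.0 z 0.021
31 {"gripper": 0.5, "xyz": [0.0104, -0.0005, 0.0047], "twist": [-0.0001, -0.0258, -0.0001]} mm 9 deg 4.6 jr 0.38 e 0.0 z 0.017
32 {"gripper": 0.5, "xyz": [0.0107, -0.0005, 0.0044], "twist": [-0.0001, -0.0258, -0.0001]} mm 9 deg 4.6 jr 0.4 e 0.0 z 0.014
33 {"gripper": 0.5, "xyz": [0.0109, -0.0005, 0.0041], "twist": [-0.0001, -0.0258, -0.0001]} mm 9 deg 4.6 jr 0.41 e 0.0 z 0.01
```

Call:
drive_tool([
  {"gripper": 0.5, "xyz": [0.018, 0, -0.0084], "twist": [0, 0, 0]},
  {"gripper": 0.5, "xyz": [0.0362, 0, -0.0169], "twist": [0, 0, 0]},
  {"gripper": 0.5, "xyz": [0.0362, 0, -0.0169], "twist": [0, 0, 0]},
  {"gripper": 0.5, "xyz": [0.0362, 0, -0.0169], "twist": [0, 0, 0]},
  {"gripper": 0.5, "xyz": [0.018, 0, -0.0084], "twist": [0, 0, 0]},
  {"gripper": 0.5, "xyz": [0, 0, 0], "twist": [0, 0, 0]},
])

```text
clock: 4.47
ee_pos: [0.623, -0.205, 0.1982]
tcp_rot: [0.634, 0.558, 0.404, -0.351]
wrist_force: [0.7, -0.2, -1.7]
opening: 0.68
```

Run:
```python
from traj import *
log()
a=bot.get_image('wrist'); cv2.imwrite('pics/wrist4.png',a[:,:,::-1])
rows([(8,-70,[.60,-.10,.12]),(8,-100,[.575,-.04,.06])])
```

```text
4.4667 [-0.7266  0.8458  1.3495  0.8635  1.7329 -0.8274] [ 0.623  -0.205   0.1982] [ 0.6337  0.558   0.4044 -0.3515] [ 0.6694 -0.205  -1.691 ] 0.680350068303039
now th -40.13464413184693 ref [ 0.6302 -0.1498  0.1591]
0 {"gripper": 0.5, "xyz": [0.003, -0.006, 0.0106], "twist": [0.0003, -0.0207, 0.0008]} mm 9 deg 3.7 jr 0.3 e 0.0 z 0.138
1 {"gripper": 0.5, "xyz": [0.0036, -0.0061, 0.0108], "twist": [-0.0, -0.0207, -0.0001]} mm 10 deg 3.7 jr 0.3 e 0.0 z 0.135
2 {"gripper": 0.5, "xyz": [0.0043, -0.0061, 0.0109], "twist": [-0.0, -0.0207, -0.0001]} mm 10 deg 3.7 jr 0.31 e 0.0 z 0.131
3 {"gripper": 0.5, "xyz": [0.0049, -0.0061, 0.011], "twist": [-0.0, -0.0207, -0.0001]} mm 10 deg 3.7 jr 0.31 e 0.0 z 0.127
4 {"gripper": 0.5, "xyz": [0.0056, -0.0061, 0.011], "twist": [-0.0, -0.0207, -0.0001]} mm 10 deg 3.7 jr 0.31 e 0.0 z 0.123
5 {"gripper": 0.5, "xyz": [0.0062, -0.0061, 0.011], "twist": [-0.0, -0.0207, -0.0001]} mm 11 deg 3.7 jr 0.31 e 0.0 z 0.12
6 {"gripper": 0.5, "xyz": [0.0069, -0.0061, 0.0109], "twist": [-0.0, -0.0207, -0.0001]} mm 11 deg 3.7 jr 0.31 e 0.0 z 0.116
7 {"gripper": 0.5, "xyz
[... 395 characters left out ...]
142], "twist": [-0.0, -0.0208, -0.0001]} mm 13 deg 3.7 jr 0.33 e 0.0 z 0.094
11 {"gripper": 0.5, "xyz": [0.0103, -0.0055, 0.0139], "twist": [-0.0, -0.0208, -0.0001]} mm 14 deg 3.8 jr 0.37 e 0.0 z 0.088
12 {"gripper": 0.5, "xyz": [0.0111, -0.0055, 0.0136], "twist": [-0.0, -0.0208, -0.0001]} mm 14 deg 3.7 jr 0.42 e 0.0 z 0.082
13 {"gripper": 0.5, "xyz": [0.0119, -0.0055, 0.0132], "twist": [-0.0, -0.0208, -0.0001]} mm 14 deg 3.7 jr 0.47 e 0.0 z 0.075
14 {"gripper": 0.5, "xyz": [0.0127, -0.0055, 0.0128], "twist": [-0.0, -0.0208, -0.0001]} mm 14 deg 3.8 jr 0.52 e 0.0 z 0.068
15 {"gripper": 0.5, "xyz": [0.0134, -0.0055, 0.0123], "twist": [-0.0, -0.0208, -0.0001]} mm 14 deg 3.7 jr 0.57 e 0.0 z 0.06
```

View pics/wrist4.png

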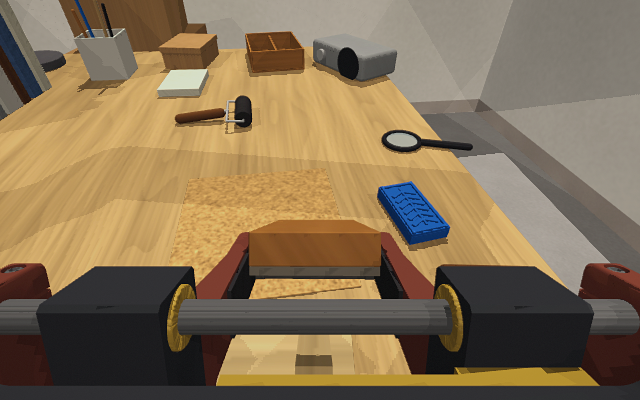

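The block is held at (315,250), unchanged relative to the fingers, and is off the rib. Now turn and carry.

Call:
drive_tool([
  {"gripper": 0.5, "xyz": [0.003, -0.006, 0.0106], "twist": [0, -0.0207, 0]},
  {"gripper": 0.5, "xyz": [0.0036, -0.006, 0.0108], "twist": [0, -0.0207, 0]},
  {"gripper": 0.5, "xyz": [0.0043, -0.006, 0.0109], "twist": [0, -0.0207, 0]},
  {"gripper": 0.5, "xyz": [0.0049, -0.006, 0.011], "twist": [0, -0.0207, 0]},
  {"gripper": 0.5, "xyz": [0.0056, -0.006, 0.011], "twist": [0, -0.0207, 0]},
  {"gripper": 0.5, "xyz": [0.0062, -0.006, 0.011], "twist": [0, -0.0207, 0]},
  {"gripper": 0.5, "xyz": [0.0069, -0.006, 0.0109], "twist": [0, -0.0207, 0]},
  {"gripper": 0.5, "xyz": [0.0075, -0.006, 0.0108], "twist": [0, -0.0207, 0]},
  {"gripper": 0.5, "xyz": [0.0076, -0.0055, 0.0146], "twist": [0, -0.0208, 0]},
  {"gripper": 0.5, "xyz": [0.0085, -0.0055, 0.0144], "twist": [0, -0.0208, 0]},
  {"gripper": 0.5, "xyz": [0.0094, -0.0055, 0.0142], "twist": [0, -0.0208, 0]},
  {"gripper": 0.5, "xyz": [0.0103, -0.0055, 0.0139], "twist": [0, -0.0208, 0]},
])

```text
clock: 5.52
ee_pos: [0.5834, -0.0821, 0.1517]
tcp_rot: [0.74, 0.649, 0.13, -0.116]
wrist_force: [0.0, 0.1, -2.3]
opening: 0.684
```

Run:
```python
from traj import *
log()
rows([(4,-100,[.575,-.04,.06]),(8,-137,[.57,-.04,.03])])
```

```text
5.5167 [-0.3495  0.4747  1.7313  0.3948  1.0525 -0.4362] [ 0.5834 -0.0821  0.1517] [ 0.7404  0.6492  0.13   -0.1158] [ 0.0135  0.0719 -2.317 ] 0.6840466919618214
now th -84.92417721377731 ref [ 0.5856 -0.0687  0.0869]
0 {"gripper": 0.5, "xyz": [0.0111, -0.0053, 0.0125], "twist": [-0.0019, -0.0209, -0.0011]} mm 13 deg 3.8 jr 0.39 e 0.0 z 0.08
1 {"gripper": 0.5, "xyz": [0.0119, -0.0048, 0.0121], "twist": [-0.0, -0.0209, -0.0001]} mm 13 deg 3.8 jr 0.48 e 0.0 z 0.073
2 {"gripper": 0.5, "xyz": [0.0126, -0.0048, 0.0117], "twist": [-0.0, -0.0209, -0.0001]} mm 13 deg 3.8 jr 0.53 e 0.0 z 0.067
3 {"gripper": 0.5, "xyz": [0.0133, -0.0048, 0.0112], "twist": [-0.0, -0.0209, -0.0001]} mm 14 deg 3.8 jr 0.57 e 0.0 z 0.06
4 {"gripper": 0.5, "xyz": [0.0065, -0.0009, 0.0063], "twist": [-0.0001, -0.0257, -0.0001]} mm 7 deg 4.6 jr 0.66 e 0.0 z 0.056
5 {"gripper": 0.5, "xyz": [0.0069, -0.0009, 0.0063], "twist": [-0.0001, -0.0257, -0.0001]} mm 7 deg 4.6 jr 0.66 e 0.0 z 0.052
6 {"gripper": 0.5, "xyz": [0.0073, -0.0009, 0.0063], "twist": [-0.0001, -0.0257, -0.0001]} mm 7 deg 4.6 jr 0.65 e 0.0 z 0.049
7 {"gripper": 0.5, "xyz": [0.0077, -0.0009, 0.0063], "twist": [-0.0001, -0.0257, -0.0001]} mm 7 deg 4.6 jr 0.62 e 0.0 z 0.045
8 {"gripper": 0.5, "xyz": [0.0081, -0.0009, 0.0062], "twist": [-0.0001, -0.0257, -0.0001]} mm 8 deg 4.6 jr 0.57 e 0.0 z 0.041
9 {"gripper": 0.5, "xyz": [0.0085, -0.0009, 0.0061], "twist": [-0.0001, -0.0257, -0.0001]} mm 8 deg 4.6 jr 0.52 e 0.0 z 0.038
10 {"gripper": 0.5, "xyz": [0.0088, -0.0009, 0.0059], "twist": [-0.0001, -0.0257, -0.0001]} mm 8 deg 4.6 jr 0.47 e 0.0 z 0.034
11 {"gripper": 0.5, "xyz": [0.0092, -0.0009, 0.0058], "twist": [-0.0001, -0.0257, -0.0001]} mm 8 deg 4.6 jr 0.42 e 0.0 z 0.03
```

Call:
drive_tool([
  {"gripper": 0.5, "xyz": [0.011, -0.005, 0.0125], "twist": [-0.001, -0.0209, -0.0005]},
  {"gripper": 0.5, "xyz": [0.012, -0.0048, 0.012], "twist": [-0.001, -0.0209, -0.0005]},
  {"gripper": 0.5, "xyz": [0.0126, -0.0048, 0.0117], "twist": [0, -0.0209, 0]},
  {"gripper": 0.5, "xyz": [0.0133, -0.0048, 0.0112], "twist": [0, -0.0209, 0]},
  {"gripper": 0.5, "xyz": [0.0065, -0.0009, 0.0063], "twist": [0, -0.0257, 0]},
  {"gripper": 0.5, "xyz": [0.0069, -0.0009, 0.0063], "twist": [0, -0.0257, 0]},
  {"gripper": 0.5, "xyz": [0.0073, -0.0009, 0.0063], "twist": [0, -0.0257, 0]},
  {"gripper": 0.5, "xyz": [0.0077, -0.0009, 0.0063], "twist": [0, -0.0257, 0]},
  {"gripper": 0.5, "xyz": [0.0081, -0.0009, 0.0062], "twist": [0, -0.0257, 0]},
  {"gripper": 0.5, "xyz": [0.0085, -0.0009, 0.0061], "twist": [0, -0.0257, 0]},
  {"gripper": 0.5, "xyz": [0.0088, -0.0009, 0.0059], "twist": [0, -0.0257, 0]},
  {"gripper": 0.5, "xyz": [0.0092, -0.0009, 0.0058], "twist": [0, -0.0257, 0]},
])

```text
clock: 6.52
ee_pos: [0.5752, 0.0025, 0.0812]
tcp_rot: [0.722, 0.634, -0.206, 0.184]
wrist_force: [-0.4, -0.6, -1.8]
opening: 0.682
```

Run:
```python
from traj import *
log()
a=bot.get_image('wrist'); cv2.imwrite('pics/wrist5.png',a[:,:,::-1])
a=bot.get_image('side'); cv2.imwrite('pics/side5.png',a[:,:,::-1])
rows([(7,-165,[.57,-.04,.013])])
```

```text
6.5167 [ 0.2702  0.6443  1.7223 -0.588   1.0891  0.7614] [0.5752 0.0025 0.0812] [ 0.7221  0.634  -0.2062  0.1844] [-0.4428 -0.6414 -1.8238] 0.6821170387257425
now th -137.02945558881862 ref [ 0.569  -0.0384  0.0281]
0 {"gripper": 0.5, "xyz": [0.0073, -0.0002, 0.0037], "twist": [-0.0017, -0.0222, 0.0009]} mm 6 deg 4.0 jr 0.35 e 0.0 z 0.026
1 {"gripper": 0.5, "xyz": [0.0075, 0.0002, 0.0036], "twist": [-0.0001, -0.0222, -0.0001]} mm 6 deg 4.0 jr 0.29 e 0.0 z 0.024
2 {"gripper": 0.5, "xyz": [0.0077, 0.0002, 0.0035], "twist": [-0.0001, -0.0222, -0.0001]} mm 6 deg 4.0 jr 0.3 e 0.0 z 0.022
3 {"gripper": 0.5, "xyz": [0.0078, 0.0002, 0.0034], "twist": [-0.0001, -0.0222, -0.0001]} mm 6 deg 4.0 jr 0.32 e 0.0 z 0.019
4 {"gripper": 0.5, "xyz": [0.008, 0.0002, 0.0032], "twist": [-0.0001, -0.0222, -0.0001]} mm 6 deg 4.0 jr 0.33 e 0.0 z 0.017
5 {"gripper": 0.5, "xyz": [0.0081, 0.0002, 0.0031], "twist": [-0.0001, -0.0222, -0.0001]} mm 7 deg 4.0 jr 0.34 e 0.0 z 0.015
6 {"gripper": 0.5, "xyz": [0.0083, 0.0002, 0.0029], "twist": [-0.0001, -0.0222, -0.0001]} mm 7 deg 4.0 jr 0.34 e 0.0 z 0.013
```

View pics/wrist5.png

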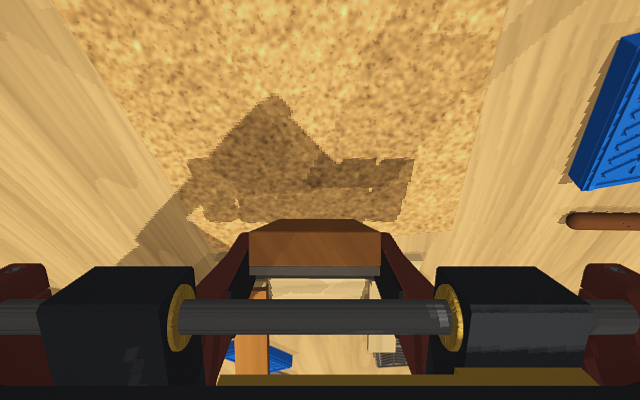

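View pics/side5.png

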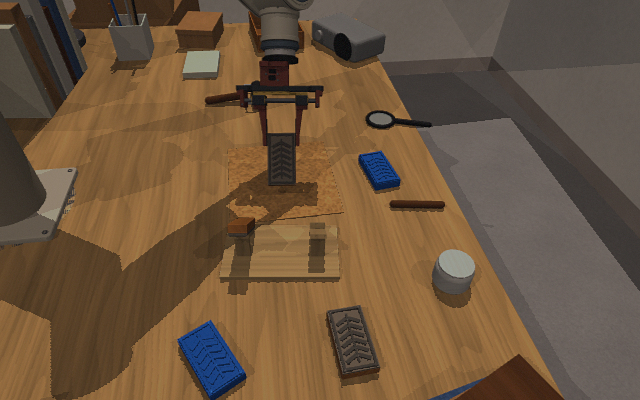

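Call:
drive_tool([
  {"gripper": 0.5, "xyz": [0.0073, 0, 0.0037], "twist": [-0.001, -0.0222, 0.0005]},
  {"gripper": 0.5, "xyz": [0.0075, 0, 0.0036], "twist": [-0.001, -0.0222, 0.0005]},
  {"gripper": 0.5, "xyz": [0.0077, 0, 0.0035], "twist": [0, -0.0222, 0]},
  {"gripper": 0.5, "xyz": [0.0078, 0, 0.0034], "twist": [0, -0.0222, 0]},
  {"gripper": 0.5, "xyz": [0.008, 0, 0.0032], "twist": [0, -0.0222, 0]},
  {"gripper": 0.5, "xyz": [0.0081, 0, 0.0031], "twist": [0, -0.0222, 0]},
  {"gripper": 0.5, "xyz": [0.0083, 0, 0.0029], "twist": [0, -0.0222, 0]},
  {"gripper": 0.5, "xyz": [0, 0, 0], "twist": [0, 0, 0]},
])

```text
clock: 7.28
ee_pos: [0.5766, 0.0191, 0.0377]
tcp_rot: [0.651, 0.571, -0.374, 0.332]
wrist_force: [-0.5, 0.3, -2.1]
opening: 0.68
```

Run:
```python
from traj import *
log()
Rb,o=block_now()
for sx in(-1,1): print((o+Rb@[sx*.03,.056,.022]))
rows([(4,-165,[.57,-.04,.003])])
```

```text
7.2833 [ 0.4434  0.9502  1.5562 -0.8271  1.4441  1.0491] [0.5766 0.0191 0.0377] [ 0.6512  0.5709 -0.3736  0.3321] [-0.4657  0.3458 -2.0798] 0.6795700915098346
[ 0.5398 -0.0381  0.0131]
[ 0.5993 -0.0459  0.0132]
now th -164.96485796311757 ref [ 0.5696 -0.042   0.0131]
0 {"gripper": 0.5, "xyz": [0.0033, -0.0004, 0.0011], "twist": [-0.0013, -0.0, -0.0012]} mm 3 deg 0.3 jr 0.02 e 0.0 z 0.011
1 {"gripper": 0.5, "xyz": [0.0033, 0.0001, 0.0011], "twist": [-0.0, -0.0, -0.0]} mm 3 deg 0.0 jr 0.03 e 0.0 z 0.008
2 {"gripper": 0.5, "xyz": [0.0033, 0.0001, 0.0011], "twist": [-0.0, -0.0, -0.0]} mm 3 deg 0.0 jr 0.03 e 0.0 z 0.006
3 {"gripper": 0.5, "xyz": [0.0033, 0.0001, 0.0011], "twist": [-0.0, -0.0, -0.0]} mm 3 deg 0.0 jr 0.03 e 0.0 z 0.003
```

Call:
drive_tool([
  {"gripper": 0.5, "xyz": [0.003, 0, 0.0023], "twist": [0, 0, 0]},
  {"gripper": 0.5, "xyz": [0.003, 0, 0.0023], "twist": [0, 0, 0]},
  {"gripper": 0.5, "xyz": [0.002, 0, 0.0017], "twist": [0, 0, 0]},
  {"gripper": 0.5, "xyz": [0, 0, 0], "twist": [0, 0, 0]},
])

```text
clock: 7.62
ee_pos: [0.5789, 0.0175, 0.035]
tcp_rot: [0.654, 0.57, -0.37, 0.333]
wrist_force: [-0.2, -0.3, -1.5]
opening: 0.687
```

Run:
```python
from traj import *
log()
Rb,o=block_now(); print(o+Rb@REF)
a=bot.get_image('scene'); cv2.imwrite('pics/scene6.png',cv2.resize(a[130:340,280:500,::-1],None,fx=3,fy=2.8))
```

```text
7.6167 [ 0.4396  0.9527  1.555  -0.83    1.4363  1.0566] [0.5789 0.0175 0.035 ] [ 0.654   0.5695 -0.3701  0.3331] [-0.2333 -0.2921 -1.5157] 0.6873843905571625
[ 0.572  -0.0435  0.0101]
```

View pics/scene6.png

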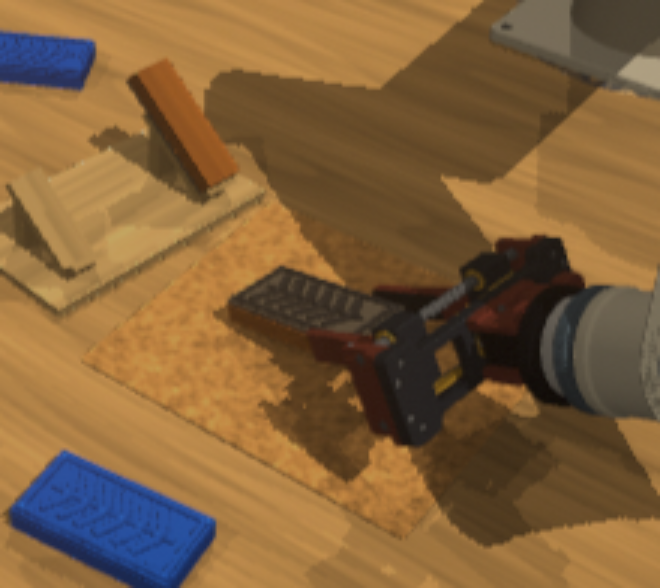

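Call:
drive_tool([
  {"gripper": 0.5, "xyz": [0.002, 0, 0.0017], "twist": [0, 0, 0]},
  {"gripper": 0.5, "xyz": [0.002, 0, 0.0017], "twist": [0, 0, 0]},
  {"gripper": 0.5, "xyz": [0, 0, 0], "twist": [0, 0, 0]},
])

```text
clock: 7.92
ee_pos: [0.5787, 0.0174, 0.0305]
tcp_rot: [0.653, 0.57, -0.37, 0.334]
wrist_force: [-0.2, 0.3, -2.0]
opening: 0.682
```

Call:
drive_tool([
  {"gripper": 0.5, "xyz": [0.001, 0, 0.0009], "twist": [0, 0, 0]},
  {"gripper": 0.5, "xyz": [0, 0, 0], "twist": [0, 0, 0]},
])

```text
clock: 8.08
ee_pos: [0.5787, 0.0173, 0.0294]
tcp_rot: [0.653, 0.57, -0.371, 0.334]
wrist_force: [-0.1, 0.1, -0.7]
opening: 0.68
```

Call:
drive_tool([
  {"gripper": 0.5, "xyz": [0.001, 0, 0.0009], "twist": [0, 0, 0]},
  {"gripper": 0.5, "xyz": [0, 0, 0], "twist": [0, 0, 0]},
])

```text
clock: 8.25
ee_pos: [0.5786, 0.0171, 0.0283]
tcp_rot: [0.653, 0.57, -0.371, 0.334]
wrist_force: [-0.2, 0.5, -1.4]
opening: 0.683
```

Call:
drive_tool([
  {"gripper": 0.5, "xyz": [0.001, 0, 0.0009], "twist": [0, 0, 0]},
  {"gripper": 0.5, "xyz": [0, 0, 0], "twist": [0, 0, 0]},
])

```text
clock: 8.42
ee_pos: [0.5787, 0.0168, 0.0275]
tcp_rot: [0.653, 0.57, -0.371, 0.334]
wrist_force: [1.0, -0.0, -0.3]
opening: 0.68
```

Call:
drive_tool([
  {"gripper": 0.5, "xyz": [0.001, 0, 0.0009], "twist": [0, 0, 0]},
  {"gripper": 0.5, "xyz": [0, 0, 0], "twist": [0, 0, 0]},
])

```text
clock: 8.58
ee_pos: [0.5788, 0.0167, 0.0268]
tcp_rot: [0.653, 0.57, -0.371, 0.334]
wrist_force: [-0.3, 0.4, 1.7]
opening: 0.682
```

Call:
drive_tool([
  {"gripper": 0.5, "xyz": [0.001, 0, 0.0009], "twist": [0, 0, 0]},
  {"gripper": 0.5, "xyz": [0, 0, 0], "twist": [0, 0, 0]},
])

```text
clock: 8.75
ee_pos: [0.579, 0.0165, 0.0257]
tcp_rot: [0.653, 0.57, -0.37, 0.334]
wrist_force: [1.0, 0.8, 1.9]
opening: 0.682
```

Run:
```python
from traj import *
log()
Rb,o=block_now(); r=o+Rb@REF; print(r,th_of(Rb))
rows([(3,-171,r)])
```

```text
8.75 [ 0.439   0.9679  1.5524 -0.8339  1.4287  1.0651] [0.579  0.0165 0.0257] [ 0.6531  0.5698 -0.3705  0.334 ] [0.9687 0.829  1.9227] 0.6821520818729572
[ 0.5721 -0.0445  0.001 ] -164.81427874142258
now th -164.81427874142258 ref [ 0.5721 -0.0445  0.001 ]
0 {"gripper": 0.5, "xyz": [0.0031, -0.0002, 0.0005], "twist": [-0.0001, -0.0114, -0.0036]} mm 2 deg 2.2 jr 0.17 e 0.0 z 0.001
1 {"gripper": 0.5, "xyz": [0.0031, -0.0, 0.0005], "twist": [-0.0, -0.0115, -0.0001]} mm 2 deg 2.1 jr 0.17 e 0.0 z 0.001
2 {"gripper": 0.5, "xyz": [0.0031, -0.0, 0.0005], "twist": [-0.0, -0.0115, -0.0001]} mm 2 deg 2.1 jr 0.17 e 0.0 z 0.001
```

Call:
drive_tool([
  {"gripper": 0.5, "xyz": [0.0031, 0, 0.0005], "twist": [0, -0.0115, 0]},
  {"gripper": 0.5, "xyz": [0.0031, 0, 0.0005], "twist": [0, -0.0115, 0]},
  {"gripper": 0.5, "xyz": [0.0031, 0, 0.0005], "twist": [0, -0.0115, 0]},
  {"gripper": 0.5, "xyz": [0, 0, 0], "twist": [0, 0, 0]},
])

```text
clock: 9.08
ee_pos: [0.5787, 0.0189, 0.0176]
tcp_rot: [0.631, 0.551, -0.406, 0.364]
wrist_force: [0.4, 0.2, 1.1]
opening: 0.682
```

Run:
```python
from traj import *
log()
Rb,o=block_now(); r=o+Rb@REF; print(r,th_of(Rb))
```

```text
9.0833 [ 0.462   1.0417  1.5049 -0.8697  1.5189  1.0968] [0.5787 0.0189 0.0176] [ 0.6311  0.5511 -0.4064  0.3645] [0.3929 0.2461 1.1358] 0.6823791571529526
[ 0.5715 -0.0445 -0.0001] -171.1477158846961
```

Still touching the mat on its end, 9° from flat. Now release.

Call:
drive_tool([
  {"gripper": 0.2, "xyz": [0, 0, 0], "twist": [0, 0, 0]},
  {"gripper": 0, "xyz": [0, 0, 0], "twist": [0, 0, 0]},
  {"gripper": 0, "xyz": [0, 0, 0], "twist": [0, 0, 0]},
  {"gripper": 0, "xyz": [0, 0, 0], "twist": [0, 0, 0]},
  {"gripper": 0, "xyz": [0, 0, 0], "twist": [0, 0, 0]},
  {"gripper": 0, "xyz": [0, 0, 0], "twist": [0, 0, 0]},
])

```text
clock: 9.58
ee_pos: [0.5792, 0.0187, 0.0192]
tcp_rot: [0.632, 0.551, -0.405, 0.364]
wrist_force: [0.6, 0.1, 0.4]
opening: 0.997
```

Run:
```python
from traj import *
log()
a=bot.get_image('wrist'); cv2.imwrite('pics/wrist7.png',a[:,:,::-1])
a=bot.get_image('scene'); cv2.imwrite('pics/scene7.png',cv2.resize(a[130:340,280:500,::-1],None,fx=3,fy=2.8))
```

```text
9.5833 [ 0.4609  1.038   1.5058 -0.8688  1.5179  1.0965] [0.5792 0.0187 0.0192] [ 0.6325  0.5507 -0.4052  0.364 ] [0.5531 0.0888 0.4337] 0.9965082907726455
```

View pics/wrist7.png

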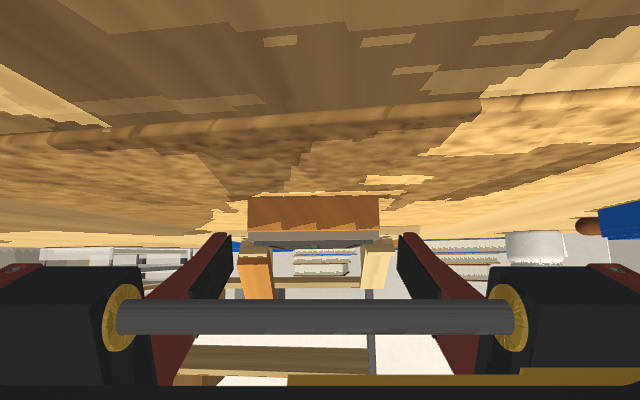

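View pics/scene7.png

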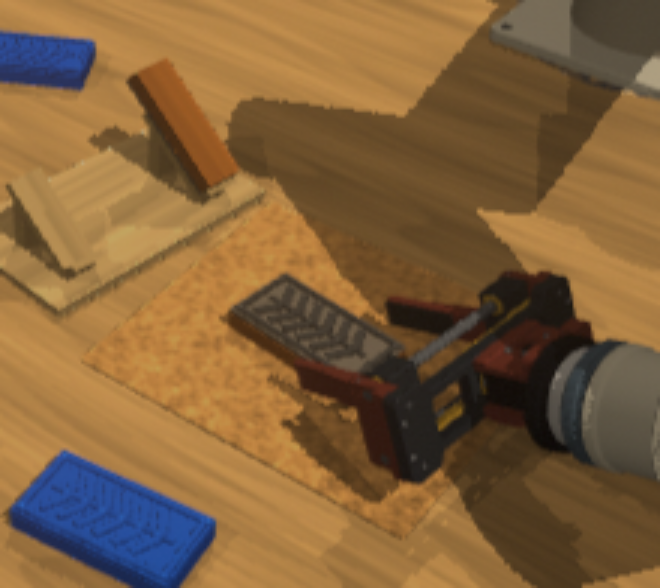

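Call:
drive_tool([
  {"gripper": 0, "xyz": [0, 0, -0.02], "twist": [0, 0, 0]},
  {"gripper": 0, "xyz": [0, 0, -0.03], "twist": [0, 0, 0]},
  {"gripper": 0, "xyz": [0, 0, -0.03], "twist": [0, 0, 0]},
  {"gripper": 0, "xyz": [-0.01, 0, -0.03], "twist": [0, 0, 0]},
  {"gripper": 0, "xyz": [-0.03, 0, -0.03], "twist": [0, 0, 0]},
  {"gripper": 0, "xyz": [-0.035, 0, -0.02], "twist": [0, 0, 0]},
  {"gripper": 0, "xyz": [-0.035, 0, -0.02], "twist": [0, 0, 0]},
  {"gripper": 0, "xyz": [0, 0, 0], "twist": [0, 0, 0]},
  {"gripper": 0, "xyz": [0, 0, 0], "twist": [0, 0, 0]},
])

```text
clock: 10.43
ee_pos: [0.5896, 0.1097, 0.151]
tcp_rot: [0.633, 0.551, -0.403, 0.364]
wrist_force: [-1.0, -0.3, -0.9]
opening: 1.002
```

Run:
```python
from traj import *
log()
a=bot.get_image('side'); cv2.imwrite('pics/side8.png',a[:,:,::-1])
a=bot.get_image('scene'); cv2.imwrite('pics/scene8.png',cv2.resize(a[130:340,240:500,::-1],None,fx=3,fy=2.8))
for c in('side','scene'): print(bot.mark_of('block',c)[:4],bot.mark_of('narrow_block',c)[:2])
```

```text
10.4333 [ 0.5642  0.8899  1.4083 -0.7984  1.7303  0.9629] [0.5896 0.1097 0.151 ] [ 0.6332  0.551  -0.4034  0.3644] [-1.0115 -0.276  -0.9379] 1.0018825014570036
[{'point': [281.7, 172.6], 'conf': 0.74}, {'point': [213.9, 354.7], 'conf': 0.63}, {'point': [378.0, 163.7], 'conf': 0.55}] [{'point': [241.8, 231.1], 'conf': 0.8}]
[{'point': [314.7, 310.1], 'conf': 0.89}, {'point': [382.9, 247.4], 'conf': 0.76}, {'point': [290.4, 147.6], 'conf': 0.69}] [{'point': [337.0, 174.5], 'conf': 0.69}]
```

View pics/side8.png

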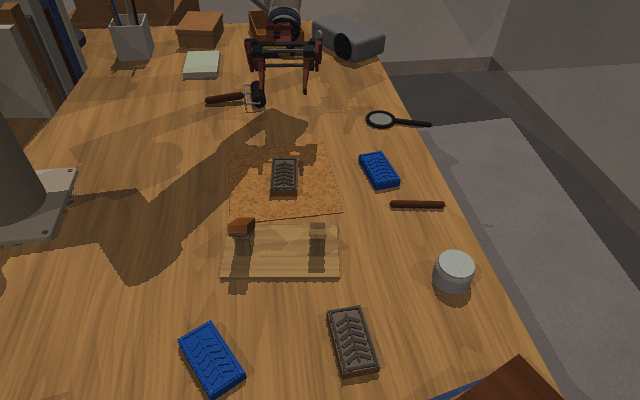

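View pics/scene8.png

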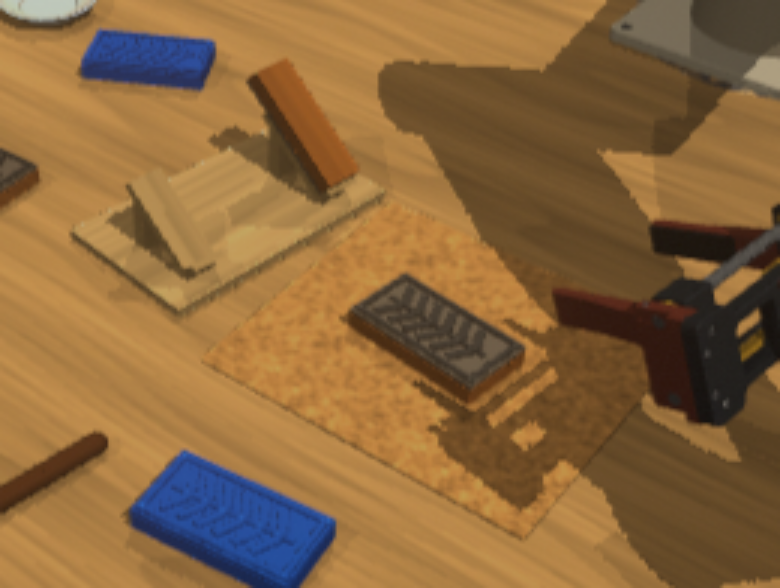

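```bash
python3 -c "
from bench import bot
print(bot.close_job())"
```

```text
the job is handed in; nothing more can be done
None
```

The wider block now lies flat on the cork mat, carved face up and let go. The job is handed in, and I got no verdict back.

I gripped the block across its 60 mm width near its overhanging upper end, lifted it straight off the rib, and turned it over while carrying it to the mat. I lowered it until the wrist force showed its lower end on the mat. I then tipped it to about 9° from flat, opened the fingers so it settled, and drew the gripper back clear.

- **Last pictures:** both the scene and side cameras show the block wholly on the mat, roughly central and carved face up. The narrow block still lies on its rib. The detector puts it within about 3 px of where it was.
- **State at hand-in:** the gripper was open and about 15 cm up, with force readings near zero, and the clock was about 10.5–11 s of the 35 s allowed.
- **Disagreements:** the detector also reported blue look-alikes as "block"; I told them apart by colour. The measured tool position wandered from the commanded one by up to about 7 mm, so I judged contact with the mat by force.

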